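Load the slide dryer from the drip stand

TASK

Dry the stained slides: press the blue latch plate of the bench slide dryer and keep clear while its hood springs ajar by itself, then swing the hood back past its balance point until it stands open alone. Lift every slide rack up and off its hook on the drip stand and stand it flat and upright in the dryer, one rack to a bay (any bay), then bring the hood down until it snaps shut and stays shut, and last press the green start button fully in and let it go. Do not push the blue-capped bottle, tape roll or small dish about.

Things in the scene. Friction and masses are not known exactly. Their poses are not given: they have to be found in the camera images.
- dryer: bench slide dryer, fixed, place and yaw vary: white case x -132 to +100, y +-135, 72 high. Origin under it on the bench; x points away from its front, z up. A ledge in front of the hood (x -132 to -62, z 72) has the blue latch plate at its left (y +88), a display in the middle, the green start button at its right (y -88)
- chamber_floor (a point): middle of the floor of the chamber, dryer z = 20; axes as the dryer's. The chamber is open at the top: x +-50, y +-116 of this point, rim 52 above the floor. Two ribs 6 thick, 10 high at y = +36 and -36 part it into three bays. A rack stands in a bay with its 82 mm length along the dryer's x
- bay1 (a point): middle of the floor of the left bay (dryer y +77.5; 77 wide, 100 long)
- bay2 (a point): middle of the floor of the middle bay (y 0; 66 wide, 100 long)
- bay3 (a point): middle of the floor of the right bay (y -77.5; 77 wide, 100 long)
- hood (a joint): angle of the white hood, rad: 0 shut and latched, 0.44 ajar on its sprung pin, 1.6 fully back at its stop. Balance point about 1.05: beyond it the hood falls back to the stop and stays, below it falls forward to ajar. 0.35 kg. To shut it from ajar push the handle down with up to 8 N; below 0.1 rad the latch resists, at 0 it snaps. Latched it cannot be lifted
- hood_handle (a point): middle of the steel bar handle in front of the hood: round bar, 10 diameter, 70 long along the dryer's y, with a 40 mm gap behind it to the hood. Shut: 192 in front of the hinge line and 35 above it, 35 above the ledge, z = 107 over the bench
- hood_hinge (a point): middle of the hood's hinge line, along the dryer's y at x +85, z 72. The hood reaches 147 forward of it, is 270 wide and 60 high, and swings up and back about it
- latch_pad (a joint): travel of the blue latch plate, m: 0 out, 0.008 fully pressed straight down; it frees the hood at 0.003 to 0.004; 1.6 N at first, 4.8 N fully down; springs back
- latch_pad_top (a point): centre of the top of the blue latch plate, 34 (x) x 44 (y), 11 proud of the ledge; its centre is 45 in front of the hood's front face
- start (a joint): travel of the green start button, m: 0 out, 0.006 fully in, straight down; about 5 N, springs back
- start_top (a point): centre of the top of the green start button, 28 diameter, at the right of the ledge
- drip_stand: steel drip stand, fixed, place and yaw vary: tray 134 (x) x 228 (y) with a rim 10 high, back sheet at x +62, 114 high, and three hooks that point to its -x, the open front. Origin under the middle of the tray, z up. A hung rack's underside is 28 over the bench, its axes about the stand's
- hook1 (a point): resting place on the left hook (stand x -4, y +72, z 107, top of the strap). Each hook is a flat strap 14 wide (y), 4 thick, from the back sheet to x -24, where a lip 4 thick rises 12 above the strap. Lift a rack more than 12 and less than 35 mm, then draw it forward (stand -x) about 85 mm, until its whole length is past the lip
- hook2 (a point): the same on the middle hook (y 0)
- hook3 (a point): the same on the right hook (y -72)
- rack_blue: slide rack: blue basket of slides, 82 (x) x 50 (y) x 34 high, with an inverted-U handle on its middle: 34 wide (y), 10 thick (x), top at z 95, opening 24 wide from z 34 to 79. 0.14 kg. Origin under its centre, z up; alike both ways round. Hangs by the handle's crosspiece (z 79 to 95) on any one of the hooks; None if absent this time. Grip the handle by its two sides (along y), above z = 55
- rack_green: slide rack: green basket of slides, 82 (x) x 50 (y) x 34 high, with an inverted-U handle on its middle: 34 wide (y), 10 thick (x), top at z 95, opening 24 wide from z 34 to 79. 0.14 kg. Origin under its centre, z up; alike both ways round. Hangs by the handle's crosspiece (z 79 to 95) on any one of the hooks; None if absent this time. Grip the handle by its two sides (along y), above z = 55
- rack_grey: slide rack: grey basket of slides, 82 (x) x 50 (y) x 34 high, with an inverted-U handle on its middle: 34 wide (y), 10 thick (x), top at z 95, opening 24 wide from z 34 to 79. 0.14 kg. Origin under its centre, z up; alike both ways round. Hangs by the handle's crosspiece (z 79 to 95) on any one of the hooks; None if absent this time. Grip the handle by its two sides (along y), above z = 55
- bottle_blue: bystander: bottle with a blue cap, 56 diameter x 100, origin under it
- label_tape: bystander: roll of yellow tape lying flat, 91 diameter x 19, origin under it
- petri: bystander: small dish, 59 diameter x 15, origin under it

How it is judged:
By the outcome, as a careful person would: the job done as asked, in the order asked, and still so for the second after the job is handed in, with the robot touching nothing.
Of rack_blue, rack_green, rack_grey only 2 to 3 are there at a start; the rules pass over those that are not, and their reading is None.
At some moment in a run one of rack_blue, rack_green, rack_grey may be knocked a few centimetres aside while the robot is not near it.
It also fails if it takes over 210 s, if anything falls off the work surface, if the arm or the gripper's body presses on something with over 40 N, if the wrist force passes 120 N, or if a joint passes its speed limit or range.

ROBOT

A 6-joint arm with a two-finger parallel gripper is mounted at the origin on a cart in front of the work surface, level with it; the furniture and walls round the work are solid. World frame = base frame: x ahead of the robot, y to its left, z up, the work surface at z = 0. Lengths are in m, angles in rad, forces in N, time in s.
With the tool pointing down it reaches from about 0.35 to 0.8 m from the base axis. Payload 7.3 kg.
Tool frame: the origin (TCP) lies between the finger pads; the fingertips stand 25 mm ahead of it and the grasp point (between the pads) lies 6 mm ahead of it (r.tip_extent is the distance from the TCP to the fingertips, in m); z points along the fingers, y is the line along which they close (so a half turn about z gives the same grasp; the last joint's range is limited). The gripper opens to 85 mm and grips with 20 to 120 N. Pads are 22 mm wide; open, the fingers measure 114 mm over their backs; the gripper's body (76 mm by 85 mm) begins 54 mm behind the grasp point. The pads swing forward as they close: fully open they stand 13 mm farther back than shut.
Start: joints at [-1.365, 0.342, 1.524, -0, 1.275, -0.146], TCP at [0.181, -0.493, 0.256] pointing down, gripper open.
Joint ranges: [-2.53, 2.53], [-0.77, 2.02], [0.04, 2.7], [-1, 4.14], [0.28, 2.66], [-3.11, 3.11]. Speed limits (rad/s): [2.57, 2.57, 3.14, 3.14, 3.14, 3.14].

INTERFACE

Orientations are given as a unit quaternion [x, y, z, w].
In Python, from workcell import r, command_gripper, optics gives the robot as it stands. The module is installed in compiled form; this text tells all that it offers. Calls block until the motion is done:
- r.reach(position, orientation): joint-space move of the TCP to a pose.
- r.move_straight(position, orientation=None, speed=0.15, max_force=None): straight line of the TCP; orientation=None keeps the orientation; speed is the mean speed in m/s. With max_force (N) it stops when the force on the tool has changed by that much, and returns True; else False.
- r.movej(angles): joint-space move.
- command_gripper(opening, force=None): finger opening in m; force is the grip in N (None keeps the last); returns when the fingers have stopped.
- r.hold(seconds).
- r.solve_ik(position, orientation): joint angles nearest the present ones, or None.
- r.read_state(): the state.
- optics.get_image(name): name is "scene" or "side" or "wrist"; returns (picture, depth): 480x640x3 uint8, red, green, blue; 480x640 float32, m along the optical axis (not along the pixel's ray), 0 where there is no reading.
- optics.camera_model(name): a dict with "K" (3x3 intrinsics, pixels), "R" (3x3) and "t" (3): a world point X has camera coordinates R X + t; the wrist camera has in their place "tool_from_camera" (4x4, takes a point from camera to tool coordinates, whose origin is the TCP and whose axes are the flange's). Camera axes: x right, y down, z forward; pixel columns grow to the right and rows downward; lengths in m; the calibration is good to about 2 mm. A picture is of the moment at which its call begins: read the wrist's pose just before it. camera_model takes no time and is no camera call.
A pose or a line that the arm cannot do raises r.PlanningError and nothing moves.
- r.finish_job(): hands the job in; it is judged then, once.
The state is a dict: "time_s": time; "joint_positions": joint angles; "dq": joint speeds; "tau": joint torques, N m; "eef_pos": TCP position; "eef_rot": TCP orientation; "contact_force": force on the tool from outside, world axes, zero at the start; "torque": the same for the moment, N m; "grip_width": finger opening in m; "grip_force": force on a finger pad.
Only numpy, scipy, OpenCV 4.12 (cv2) and the standard library are available. Lean on these libraries where they do the work, as an engineer would, in place of code of your own. Each camera call takes 0.05 s, during which the arm holds its last target. There are 200 camera calls.

## Working session

There is one attempt and no reset: what is moved stays moved. The work goes in short steps, each a Python script; the robot and the scene stay as the last script left them, time stands still between calls to the robot, and variables do not carry over. Pictures are saved under pics/ and viewed, at most 14 in all, crops included, and the job is handed in when it is done.

```bash
mkdir -p pics; ls; python3 - <<'E'
from workcell import r,optics
import cv2,numpy as np
np.set_printoptions(precision=4,suppress=True)
for n in("scene","side"):
    p,d=optics.get_image(n);cv2.imwrite(f"pics/{n}0.png",p[:,:,::-1]);np.savez(f"{n}0.npz",p=p,d=d)
    print(n,optics.camera_model(n),(d>0).mean())
print(optics.camera_model("wrist"));print(r.read_state(),r.tip_extent)
E
```

```text
pics
scene {'K': array([[556.5683,   0.    , 312.3317],
       [  0.    , 556.5683, 243.6476],
       [  0.    ,   0.    ,   1.    ]]), 'R': array([[ 0.5505, -0.8347, -0.0144],
       [-0.5952, -0.3802, -0.708 ],
       [ 0.5855,  0.3983, -0.7061]]), 't': array([-0.2355,  0.323 ,  1.8418])} 0.9958138020833334
side {'K': array([[539.3043,   0.    , 321.7319],
       [  0.    , 539.3043, 239.068 ],
       [  0.    ,   0.    ,   1.    ]]), 'R': array([[ 0.9212, -0.389 ,  0.007 ],
       [-0.3065, -0.7368, -0.6027],
       [ 0.2396,  0.553 , -0.798 ]]), 't': array([-0.4143,  0.1924,  1.5366])} 0.9959798177083333
{'K': array([[364.8485,   0.    , 317.503 ],
       [  0.    , 364.8485, 240.0506],
       [  0.    ,   0.    ,   1.    ]]), 'tool_from_camera': array([[-0.0005, -0.9452, -0.3266,  0.085 ],
       [ 1.    , -0.0004, -0.0002, -0.0005],
       [ 0.0001, -0.3266,  0.9452, -0.1198],
       [ 0.    ,  0.    ,  0.    ,  1.    ]])}
{'time_s': 0.1, 'joint_positions': array([-1.365 ,  0.3427,  1.5249, -0.    ,  1.2754, -0.146 ]), 'dq': array([ 0.002 , -0.0013, -0.0016,  0.0005,  0.001 , -0.0017]), 'tau': array([  0.0018, -43.4448, -24.6492,  -0.0001,   0.0046,   0.    ]), 'eef_pos': array([ 0.1808, -0.4925,  0.2557]), 'eef_rot': array([ 0.9846,  0.175 , -0.    , -0.0007]), 'contact_force': array([0.1491, 0.2282, 0.69  ]), 'torque': array([-0.0569,  0.0693,  0.0122]), 'grip_force': 0.0, 'grip_width': 0.08548587317132339} 0.025
```

View pics/scene0.png

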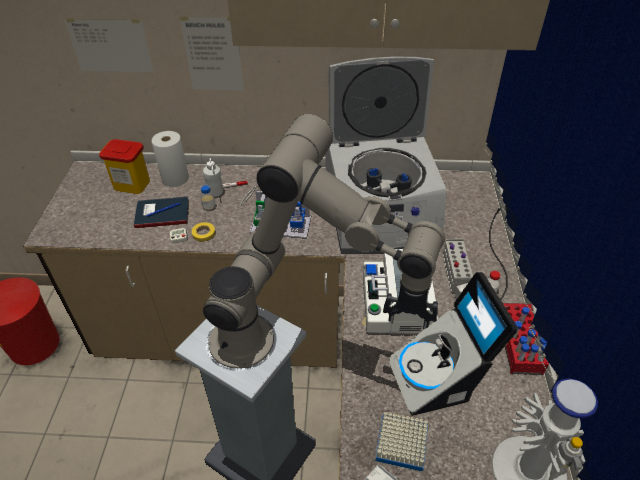

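View pics/side0.png

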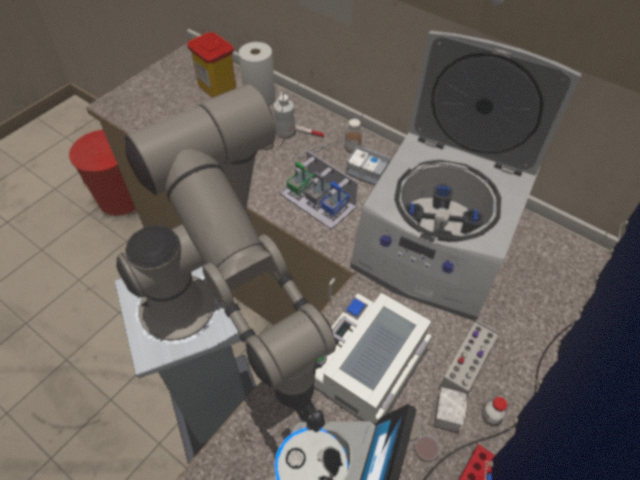

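The scene view shows the dryer with its blue plate at (371,269) and green button at (374,310), and the stand near (283,212), partly hidden by the arm. The side view shows three racks, green (298,178), grey (316,190) and blue (334,200), and the blue plate at (357,307).

```bash
cat > h.py <<'E'
from workcell import r,command_gripper,optics
import cv2,numpy as np
from scipy.spatial.transform import Rotation as Ro
np.set_printoptions(precision=4,suppress=True)
def snap(n,save=None):
    s=r.read_state(); p,d=optics.get_image(n); m=optics.camera_model(n); K=m["K"]
    if n=="wrist":
        T=np.eye(4);T[:3,:3]=Ro.from_quat(s["eef_rot"]).as_matrix();T[:3,3]=s["eef_pos"]
        T=T@m["tool_from_camera"];Rw,c=T[:3,:3],T[:3,3]
    else: Rw=m["R"].T;c=-Rw@m["t"]
    v,u=np.mgrid[:480,:640]
    rays=np.stack([(u-K[0,2])/K[0,0],(v-K[1,2])/K[1,1],np.ones(u.shape)],-1)@Rw.T
    X=c+rays*d[...,None]; X[d==0]=np.nan
    if save: cv2.imwrite(f"pics/{save}.png",p[:,:,::-1])
    return p,cv2.cvtColor(p,cv2.COLOR_RGB2HSV),X,rays,c
def blobs(mask,X,amin=20):
    n,l,st,ce=cv2.connectedComponentsWithStats(mask.astype(np.uint8))
    for i in range(1,n):
        if st[i,4]>=amin:
            q=X[l==i]; print(ce[i].round(1),st[i],"med",np.nanmedian(q,0),"lo",np.nanpercentile(q,3,axis=0),"hi",np.nanpercentile(q,97,axis=0))
def hue(h,lo,hi,s=90,v=50): return (h[...,0]>=lo)&(h[...,0]<=hi)&(h[...,1]>=s)&(h[...,2]>=v)
E
python3 - <<'E'
from h import *
for n in("scene","side"):
    p,h,X,_,_=snap(n); box=(X[...,2]>-.02)&(X[...,2]<.3)&(np.hypot(X[...,0],X[...,1])<1.05)
    for nm,a,b in(("blue",100,125),("green",40,90),("yellow",20,34)):
        print(n,nm);blobs(hue(h,a,b)&box,X,15)
E
```

```text
scene blue
[373.4 171.8] [369 168   9   8  55] med [ 0.8139 -0.0341  0.1859] lo [ 0.7965 -0.0446  0.1704] hi [ 0.8327 -0.019   0.201 ]
[404.1 177.5] [401 173   8   9  49] med [ 0.8463 -0.1526  0.1853] lo [ 0.8286 -0.1667  0.1696] hi [ 0.8592 -0.137   0.2034]
[205.1 188.9] [201 185   9   9  63] med [0.4531 0.5371 0.0995] lo [0.4392 0.5204 0.088 ] hi [0.4743 0.555  0.1092]
[163.2 211.1] [135 198  53  26 651] med [0.3225 0.6553 0.0224] lo [0.2259 0.5723 0.0138] hi [0.4062 0.7586 0.0336]
[298.5 218.1] [290 202  15  26 163] med [0.535  0.1426 0.0564] lo [0.5142 0.1179 0.032 ] hi [0.6017 0.1659 0.1248]
[414.8 211. ] [411 207   8   9  47] med [ 0.6774 -0.277   0.2004] lo [ 0.6682 -0.2877  0.1875] hi [ 0.691  -0.2639  0.2094]
[370.8 269. ] [366 264  11  11 109] med [ 0.4441 -0.2358  0.0852] lo [ 0.4218 -0.2565  0.076 ] hi [ 0.466  -0.2154  0.0925]
[469.3 325. ] [457 294  30  60  75] med [ 0.2784 -0.6299  0.2372] lo [ 0.212  -0.7077  0.2298] hi [ 0.3372 -0.5824  0.2784]
[475.8 321.3] [466 299  24  41  88] med [ 0.2766 -0.6518  0.2673] lo [ 0.2348 -0.6969  0.256 ] hi [ 0.319  -0.6091  0.2892]

[... 3338 characters left out ...]
med [ 0.1345 -0.5061  0.1029] lo [ 0.1043 -0.567  -0.0021] hi [ 0.1975 -0.4625  0.1085]
[322.7 429.9] [319 428   9   5  23] med [ 0.2353 -0.5147  0.1068] lo [ 0.2037 -0.5636  0.0985] hi [ 0.2419 -0.5061  0.2994]
[489.8 476.6] [487 473   6   7  34] med [ 0.5193 -0.7475  0.1206] lo [ 0.499 -0.757  0.116] hi [ 0.5279 -0.7407  0.1989]
side green
[298.9 164.9] [296 162   7   6  22] med [0.4875 0.2766 0.1224] lo [0.4807 0.2675 0.1188] hi [0.4938 0.2911 0.1261]
[292.5 187.1] [289 184   8   7  21] med [0.4551 0.2536 0.0554] lo [0.448  0.2436 0.0405] hi [0.4609 0.2696 0.0628]
side yellow
[218.1  76. ] [193  55  42  42 896] med [0.387  0.8502 0.0955] lo [0.3271 0.8328 0.0234] hi [0.4431 0.914  0.157 ]
```

```bash
cat >> h.py <<'E'
def down(yaw):  # tool z down, tool x at world yaw
    x=np.array([np.cos(yaw),np.sin(yaw),0]);z=np.array([0,0,-1.]);return Ro.from_matrix(np.c_[x,np.cross(z,x),z]).as_quat()
def near(yaw,p):  # same grasp, half turn that keeps J6 mid-range
    best=None
    for y in(yaw,yaw+np.pi):
        j=r.solve_ik(p,down(y))
        if j is not None and(best is None or abs(j[5])<abs(best[1][5])):best=(down(y),j)
    return best
E
python3 - <<'E'
from h import *
print(r.read_state()["joint_positions"])
for nm,c,yaws in(("dry",(.40,-.30,.40),(-1.02,2.12)),("stand",(.42,.17,.40),(.52,3.66,))):
    for y in yaws: print(nm,y,r.solve_ik(np.array(c),down(y)))
q=near(-1.02,np.array([.40,-.30,.40]));r.movej(q[1]);snap("wrist","w_dry")
r.reach([.40,-.1,.40],down(-.3))if r.solve_ik([.4,-.1,.4],down(-.3))is not None else 0
q=near(.52,np.array([.42,.17,.40]));r.movej(q[1]);snap("wrist","w_stand")
p=snap("scene","s1")
print(r.read_state()["time_s"])
E
```

```text
[-1.365   0.3425  1.5246 -0.      1.2754 -0.146 ]
dry -1.02 [-0.7969  0.2245  1.2974 -0.      1.6197  1.7939]
dry 2.12 [-0.7969  0.2245  1.2974 -0.      1.6197 -1.3461]
stand 0.52 [ 0.2152  0.1306  1.4134 -0.      1.5976  1.266 ]
stand 3.66 [ 0.2152  0.1306  1.4134 -0.      1.5976 -1.874 ]
5.0
```

View pics/w_dry.png

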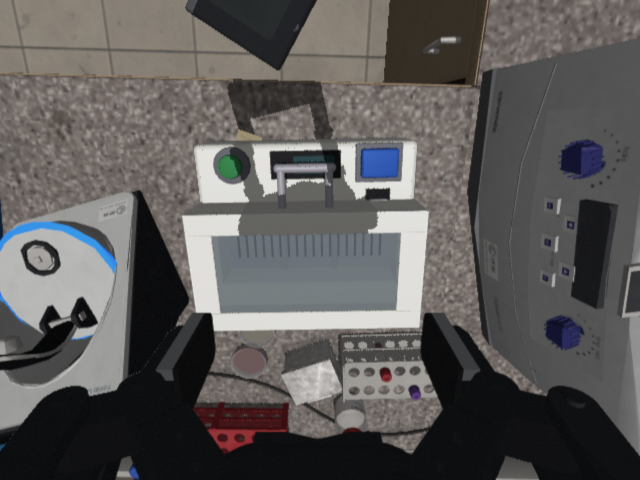

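View pics/w_stand.png

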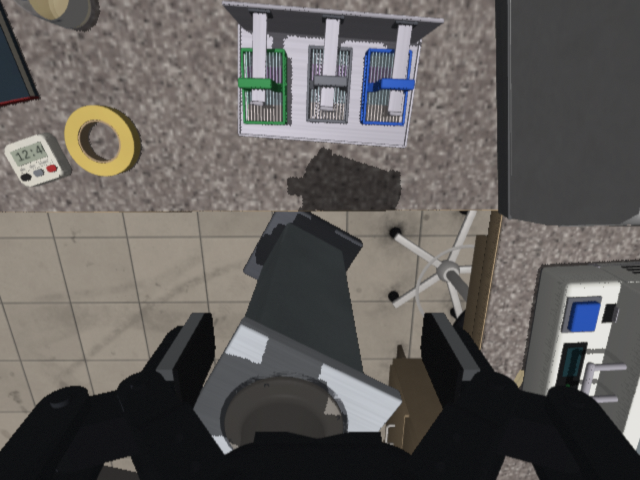

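The wrist view of the dryer shows the plate (380,162), button (231,165) and handle bar (304,170). The wrist view of the stand shows racks on all three hooks, with handles at green (261,85), grey (330,83) and blue (394,84). I'll measure these precisely next.

```bash
cat >> h.py <<'E'
def cast(u,v,rays,c,z):
    q=rays[int(round(v)),int(round(u))];return c+q*(z-c[2])/q[2]
def castmask(m,rays,c,z):
    q=rays[m];return c+q*((z-c[2])/q[:,2])[:,None]
def biggest(m):
    n,l,st,ce=cv2.connectedComponentsWithStats(m.astype(np.uint8));return l==1+st[1:,4].argmax()
def rect(P):
    (c,s,a)=cv2.minAreaRect((P[:,:2]*1000).astype(np.float32));return np.array(c)/1000,s,a
E
python3 - <<'E'
from h import *
def stand():
    p,h,X,rays,c=snap("wrist")
    print("z of sheet top",np.nanmedian(X[5:12,300:320,2]))
    win=np.zeros(h.shape[:2],bool);win[30:130,230:430]=1
    for nm,m in(("green",hue(h,45,85,80,40)),("blue",hue(h,105,125,110,40)),("grey",(h[...,1]<60)&(h[...,2]<135))):
        mm=biggest(m&win&(X[...,2]>.111)&(X[...,2]<.135))
        P=castmask(mm,rays,c,.123);print(nm,mm.sum(),"cast",rect(P),"depth",np.nanmedian(X[mm],0))
stand()
r.movej(near(-1.02,np.array([.40,-.30,.40]))[1])
p,h,X,rays,c=snap("wrist")
win=np.zeros(h.shape[:2],bool);win[120:210,190:430]=1
mb=biggest(hue(h,100,125,110,40)&win);print("blue",rect(castmask(mb,rays,c,.083)),np.nanmedian(X[mb],0))
mg=biggest(hue(h,45,85,80,40)&win);print("green",rect(castmask(mg,rays,c,.08)),np.nanmedian(X[mg],0))
bar=win&(X[...,2]>.098)&(X[...,2]<.116);bar[:,:275]=0;bar[:,335:]=0;bar[178:]=0
print("bar",bar.sum(),rect(castmask(bar,rays,c,.112)),np.nanmedian(X[bar],0))
cs=win&(X[...,2]>.066)&(X[...,2]<.078)&(h[...,2]>150);print("ledge",np.nanmedian(X[cs],0)[2])
print(r.read_state()["time_s"])
E
```

```text
z of sheet top 0.11440070869376812
green 374 cast (array([0.4881, 0.2802]), (10.155835151672363, 34.99602127075195), 29.615598678588867) depth [0.4881 0.2804 0.125 ]
blue 379 cast (array([0.5575, 0.157 ]), (10.396444320678711, 35.40891647338867), 27.41168212890625) depth [0.5573 0.157  0.125 ]
grey 387 cast (array([0.5269, 0.2159]), (10.746451377868652, 33.41896057128906), 26.996976852416992) depth [0.5267 0.216  0.1251]
blue (array([ 0.4461, -0.2359]), (44.078643798828125, 33.73259735107422), 31.536300659179688) [ 0.4458 -0.236   0.0851]
green (array([ 0.2977, -0.3328]), (28.974870681762695, 27.1260929107666), 31.53560447692871) [ 0.2989 -0.3294  0.092 ]
bar 594 (array([ 0.3753, -0.2852]), (65.4968032836914, 14.31691837310791), 31.536088943481445) [ 0.3732 -0.2829  0.1139]
ledge 0.07411690008651525
7.3333
```

```bash
cat >> h.py <<'E'
O=np.array([.4284,-.3738]);YW=-1.0175;ex=np.array([np.cos(YW),np.sin(YW)]);ey=np.array([-ex[1],ex[0]])
QD=down(YW+np.pi)   # tool y along dryer y, camera towards dryer front
def D(x,y,z): return np.r_[O+x*ex+y*ey,z]
HR,HA=np.hypot(.192,.035),np.arctan2(.035,.192)
def bar(th): return .085-HR*np.cos(HA+th),.072+HR*np.sin(HA+th)   # dryer x, z of bar centre
def lin(p,q=None,**k): return r.move_straight(np.asarray(p),q,**k)
def T(): return round(r.read_state()["time_s"],1)
E
python3 - <<'E'
from h import *
command_gripper(0.0,30)
r.reach(D(-.112,.094,.17),QD)
print(lin(D(-.112,.094,.115),speed=.1))
print(lin(D(-.112,.094,.1005),speed=.03,max_force=12),r.read_state()["contact_force"],r.read_state()["eef_pos"],D(-.112,.094,.1005))
lin(D(-.112,.094,.17),speed=.2); lin(D(-.17,.12,.30),speed=.3);r.hold(.5)
for t in(.44,1.25):
    b=bar(t);print(r.solve_ik(D(b[0]-.016,0,b[1]+.006),QD))
b=bar(1.6);print(r.solve_ik(D(b[0]+.02,0,b[1]+.006),QD))
snap("scene","s2");snap("wrist","w2");print(T())
E
```

```text
False
False [ 1.1257 -1.9534  4.6848] [ 0.45   -0.2295  0.1008] [ 0.4495 -0.2291  0.1005]
[-0.8212  0.3331  1.7329 -0.      1.0755 -1.3745]
[-0.8636  0.4883  1.2529 -0.      1.4004 -1.4169]
[-0.8862  0.6998  0.8874 -0.      1.5544 -1.4394]
12.1
```

View pics/w2.png

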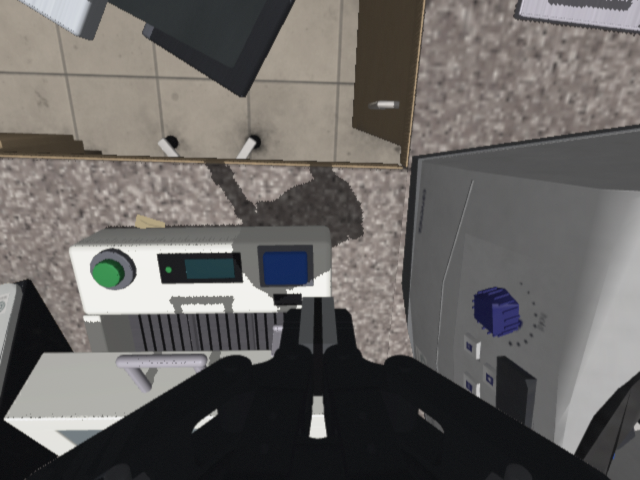

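The hood is ajar and its bar sits near (163,362), so I can swing it back.

```bash
python3 - <<'E'
from h import *
b=bar(.44); lin(D(b[0]-.05,0,.30),QD,speed=.3)
lin(D(b[0]-.05,0,b[1]+.006),speed=.2)
for t in np.arange(.44,1.46,.1):
    b=bar(t); f=lin(D(b[0]-.014,0,b[1]+.006),speed=.08,max_force=25)
    print(round(t,2),f,r.read_state()["contact_force"])
    if f: break
p=r.read_state()["eef_pos"]
q=p-.06*np.r_[ex,0];lin(q,speed=.2);lin(q+[0,0,.1],speed=.3);r.hold(.5)
b=bar(1.6)
_,_,X,_,_=snap("scene","s3")
r.movej(near(-1.02,np.array([.40,-.30,.42]))[1]);snap("wrist","w3");print(T())
E
```

```text
0.44 True [-2.2366  1.8323  2.5953]
16.0
```

View pics/w3.png

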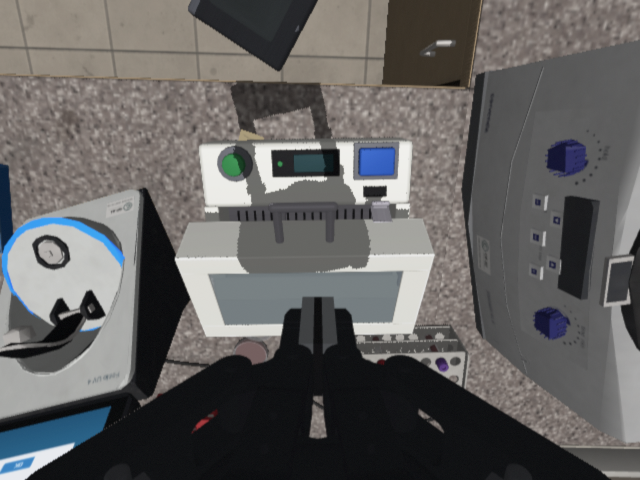

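The hood is still ajar, with its bar at (305,207). The push stopped on a contact spike, so I'll measure the bar and retry slowly.

```bash
python3 - <<'E'
from h import *
p,h,X,rays,c=snap("wrist")
w=X[203:213,285:325].reshape(-1,3);w=w[w[:,2]>.15];m=np.median(w,0)
d=(m[:2]-O);print("bar top",m,"dryer x,y",d@ex,d@ey,"expected",bar(.44))
b=bar(.44); lin(D(b[0]-.06,0,.30),QD,speed=.3)
lin(D(b[0]-.06,0,b[1]+.006),speed=.2)
print(r.read_state()["contact_force"])
for o in(-.03,-.025,-.02,-.016,-.012):
    f=lin(D(b[0]+o,0,b[1]+.006),speed=.03,max_force=15);s=r.read_state()
    print(o,f,s["contact_force"],(s["eef_pos"][:2]-O)@ex-b[0])
    if f:break
print(T())
E
```

```text
bar top [ 0.3908 -0.3074  0.1884] dryer x,y -0.0762467219434756 0.002904201135256601 expected (np.float64(-0.07380443806092297), np.float64(0.18544668550537063))
[ 0.3314 -0.1409 -0.4529]
-0.03 False [-0.0988  0.8854  1.1716] -0.030168059887745777
-0.025 False [ 0.008  -0.6978 -0.611 ] -0.024810743194643756
-0.02 False [-0.026  -0.4992 -1.0598] -0.01986099450078911
-0.016 False [-2.6886  3.2653  3.0146] -0.0169843221573749
-0.012 True [0.4351 0.3976 0.5451] -0.017172777291644195
19.6
```

```bash
python3 - <<'E'
from h import *
s=r.read_state();print((s["eef_pos"][:2]-O)@ex,s["eef_pos"][2],s["contact_force"])
for t in np.arange(.5,1.46,.08):
    b=bar(t); f=lin(D(b[0]-.016,0,b[1]+.006),speed=.06,max_force=35);s=r.read_state()
    print(round(t,2),f,s["contact_force"],(s["eef_pos"][:2]-O)@ex-b[0],s["eef_pos"][2]-b[1])
    if f:break
snap("scene","s4");print(T())
E
```

```text
-0.09097721535256717 0.19065664613642866 [0.4351 0.3976 0.5451]
0.5 False [-2.4414  4.9489  2.6295] -0.016294610972347995 0.006737853313510761
0.58 False [-3.7421  6.8654  5.5061] -0.01652037300281825 0.007031339103914874
0.66 False [-1.144   3.8847  3.1474] -0.015708803348831873 0.006581363811488633
0.74 False [0.0194 1.1718 0.9261] -0.015749139896627386 0.005793997679247959
0.82 False [-0.7111  1.246   0.348 ] -0.015911636520023247 0.005839632917349236
0.9 False [-1.1273  0.3036  1.4008] -0.016050386451125734 0.005799939429486312
0.98 False [ 0.1732  0.6158 -0.548 ] -0.016081129627507684 0.005771526590548359
1.06 False [-0.1257 -0.3392  0.8387] -0.016088552557439795 0.005752374903049529
1.14 False [ 0.7423  0.5768 -0.467 ] -0.016162804220377244 0.005783749897107615
1.22 False [-0.3826 -0.2218  0.4397] -0.016169982884625005 0.005761521607002218
1.3 False [-0.0909 -0.7068 -0.605 ] -0.016156686444433535 0.005735335516791729
1.38 False [-0.5869  0.7608  0.8536] -0.016140349381074948 0.005751072237362542
24.6
```

```bash
python3 -c "
import cv2;a=cv2.imread('pics/s4.png');cv2.imwrite('pics/s4c.png',cv2.resize(a[170:380,300:540],None,fx=3,fy=2.8))"
```

```text
(no output)
```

View pics/s4c.png

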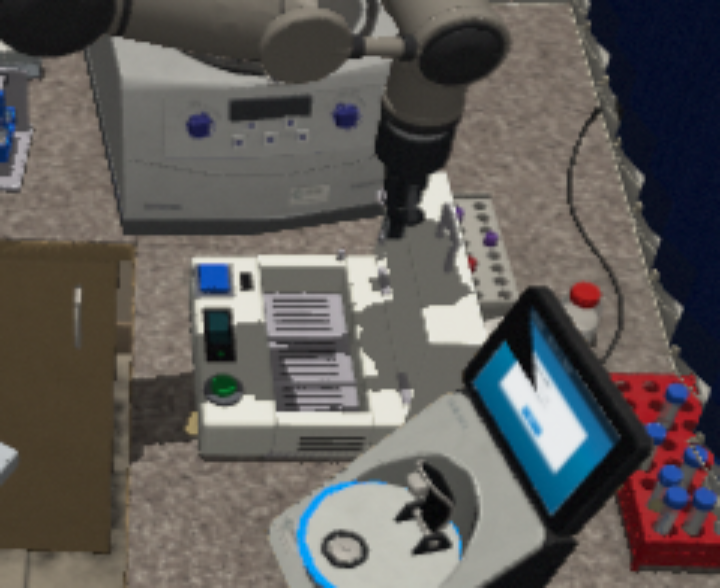

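The hood stands open at its stop and the chamber is clear. I'll take the racks, measuring each one before grasping it.

```bash
cat >> h.py <<'E'
VS=np.array([.42,.17,.40]);VY=.49+np.pi
def view_stand(): r.movej(r.solve_ik(VS,down(VY)))
def cmask(h,c):
    return {"green":hue(h,45,85,80,40),"blue":hue(h,105,125,110,40),"grey":(h[...,1]<60)&(h[...,2]<135)}[c]
def racks(zlo=.111,zhi=.135,ztop=.123):
    p,h,X,rays,c=snap("wrist");out={}
    for k in("green","blue","grey"):
        m=cmask(h,k)&(X[...,2]>zlo)&(X[...,2]<zhi)&(np.hypot(X[...,0]-.52,X[...,1]-.21)<.13)
        n,l,st,ce=cv2.connectedComponentsWithStats(m.astype(np.uint8))
        for i in range(1,n):
            if st[i,4]>120:
                R=rect(castmask(l==i,rays,c,ztop));L,S=max(R[1]),min(R[1])
                if 29<L<42 and S<18:
                    a=R[2] if R[1][0]<R[1][1] else R[2]-90   # angle of thin side = rack x
                    out[k]=(R[0],np.deg2rad((a+90)%180-90))
    return out
E
python3 - <<'E'
from h import *
p=r.read_state()["eef_pos"];q=p-.08*np.r_[ex,0];lin(q,speed=.25);lin(q+[0,0,.08],speed=.3)
r.reach([.40,-.05,.40],down(2.9));view_stand()
print(racks(),T(),r.read_state()["joint_positions"])
E
```

```text
{'green': (array([0.4866, 0.2741]), np.float64(0.5334538697911644)), 'blue': (array([0.5561, 0.1558]), np.float64(0.48720208534948567)), 'grey': (array([0.5288, 0.2129]), np.float64(0.4872116061503827))} 27.6 [ 0.2123  0.1308  1.4136 -0.0006  1.5977 -1.8452]
```

```bash
python3 - <<'E'
from h import *
p,h,X,rays,c=snap("wrist")
vis=p.copy()
for k in("green","blue","grey"):
    m=cmask(h,k)&(X[...,2]>.111)&(X[...,2]<.135)&(np.hypot(X[...,0]-.52,X[...,1]-.21)<.13)
    m=biggest(m);R=rect(castmask(m,rays,c,.123));print(k,m.sum(),R,np.nanmedian(X[m],0))
    vis[m]=[255,0,255]
ys,xs=np.where(np.hypot(X[...,0]-.52,X[...,1]-.21)<.14);print(xs.min(),xs.max(),ys.min(),ys.max())
c0=(slice(ys.min(),ys.max()),slice(xs.min(),xs.max()))
o=np.hstack([p[c0],vis[c0]]);f=min(800/o.shape[1],600/o.shape[0]);cv2.imwrite("pics/c5.png",cv2.resize(o,None,fx=f,fy=f)[:,:,::-1])
E
```

```text
green 301 (array([0.4861, 0.2739]), (14.520317077636719, 34.92868423461914), 27.874019622802734) [0.4867 0.2739 0.1244]
blue 325 (array([0.556, 0.156]), (14.66698932647705, 35.43830108642578), 27.873380661010742) [0.5559 0.1557 0.1243]
grey 327 (array([0.5282, 0.2128]), (16.046621322631836, 33.899574279785156), 27.874433517456055) [0.5287 0.2129 0.1241]
25 610 153 479
```

View pics/c5.png

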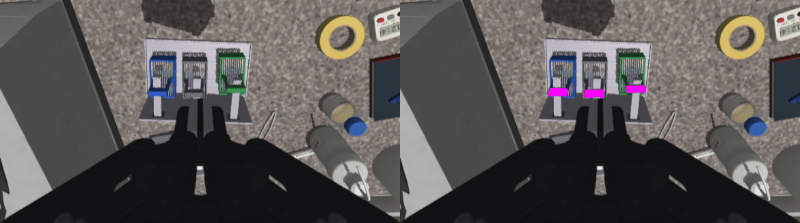

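All three racks show clearly on their hooks, with handle tops marked at crop (558,92), (594,94) and (636,89). I'll start with blue.

```bash
cat >> h.py <<'E'
SY=np.deg2rad(28);sx=np.array([np.cos(SY),np.sin(SY)])
def fetch(xy,yaw):
    c=xy+.001*sx;q=down(yaw+np.pi);command_gripper(.056,30)
    r.reach(np.r_[c,.21],q);lin(np.r_[c,.112],speed=.15)
    command_gripper(.02,45);w=r.read_state()["grip_width"]
    lin(np.r_[c,.135],speed=.06);q2=c-.10*sx;lin(np.r_[q2,.136],speed=.12);s=r.read_state()
    print("grip",w,s["grip_width"],s["grip_force"],s["contact_force"],T())
    return .025<s["grip_width"]<.042
def carry(y,tz=.30):
    p=r.read_state()["eef_pos"];lin([p[0],p[1],.30],speed=.25)
    r.reach([.40,-.03,.32],down(2.8));r.reach(D(0,y,.27),QD)
    print("w",r.read_state()["grip_width"])
def drop(y):
    lin(D(0,y,.125),speed=.15);f=lin(D(0,y,.100),speed=.03,max_force=6);s=r.read_state()
    print("down",f,s["eef_pos"][2],s["contact_force"],s["grip_width"])
    command_gripper(.056);lin(D(0,y,.27),speed=.2);print(T())
E
python3 - <<'E'
from h import *
xy,yaw=racks()["blue"]
print(fetch(xy,yaw))
snap("scene","s6")
import cv2;a=cv2.imread('pics/s6.png');cv2.imwrite('pics/s6c.png',cv2.resize(a[130:290,180:400],None,fx=3,fy=3))
E
```

```text
grip 0.03349708736760793 0.03340586996374398 44.740920066833496 [ 0.9952  0.0161 -1.9773] 31.8
True
```

View pics/s6c.png

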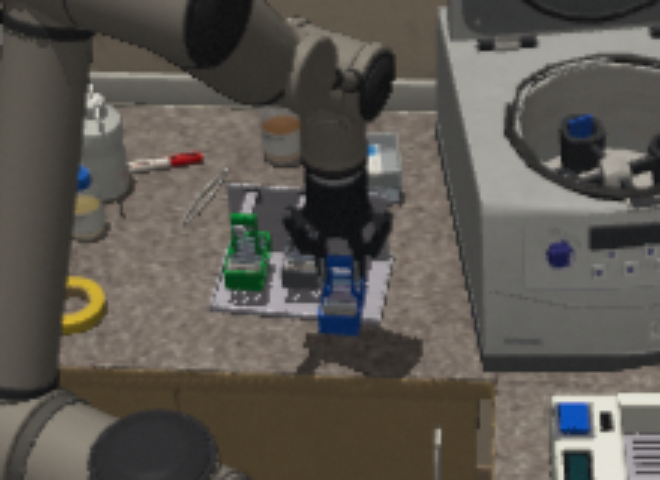

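Blue is clear of its hook, upright at crop (342,290). I'll carry it to bay 3.

```bash
python3 - <<'E'
from h import *
carry(-.0775);drop(-.0775)
r.reach([.40,-.05,.40],down(2.9));view_stand();k=racks();print(k,T())
if "grey" in k and fetch(*k["grey"]): carry(0);drop(0)
snap("side","d7");snap("wrist","w7")
import cv2;a=cv2.imread('pics/w7.png');cv2.imwrite('pics/w7c.png',a)
E
```

```text
w 0.033266244434194576
down True 0.1056156509434423 [-0.6074  1.0993  5.892 ] 0.03312120895273244
37.9
{'green': (array([0.4871, 0.2745]), np.float64(0.4873824146447977)), 'grey': (array([0.5287, 0.213 ]), np.float64(0.48739583031878897))} 40.3
grip 0.03311203152040167 0.03345952717379163 45.1063571870327 [-0.5265  0.0203 -1.6189] 44.0
w 0.03294974640476761
down True 0.10541231073793404 [0.0646 0.406  5.0062] 0.033334740861722334
50.0
```

View pics/w7c.png

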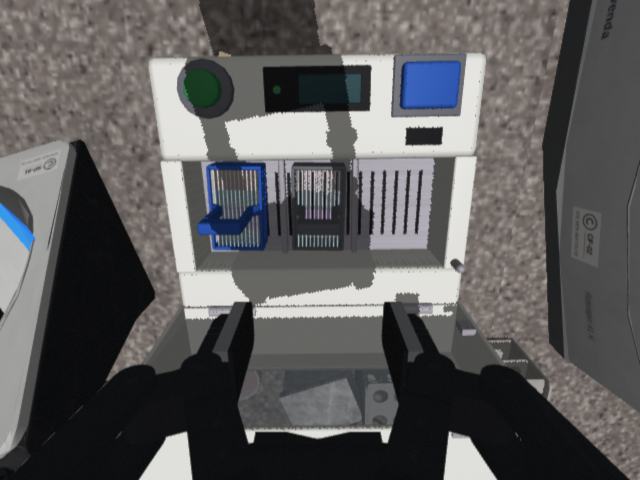

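Blue is in the right-hand bay at (237,205) and grey in the middle bay at (319,205), both square inside their ribs. Green is next.

```bash
python3 - <<'E'
from h import *
r.reach([.40,-.05,.40],down(2.9));view_stand();k=racks();print(k,T())
if "green" in k and fetch(*k["green"]): carry(.0775);drop(.0775)
r.movej(r.solve_ik(D(-.1,.0,.40),QD));snap("wrist","w8");print(T())
E
```

```text
{'green': (array([0.487 , 0.2745]), np.float64(0.48736147554072695))} 52.4
grip 0.03327979729094848 0.03401754497410876 44.77336049079895 [-0.0347  0.6342 -1.4488] 56.2
w 0.033137973164692164
down True 0.10551374252252325 [-0.7898  1.4305  5.5576] 0.03302932919562666
62.3
63.1
```

View pics/w8.png

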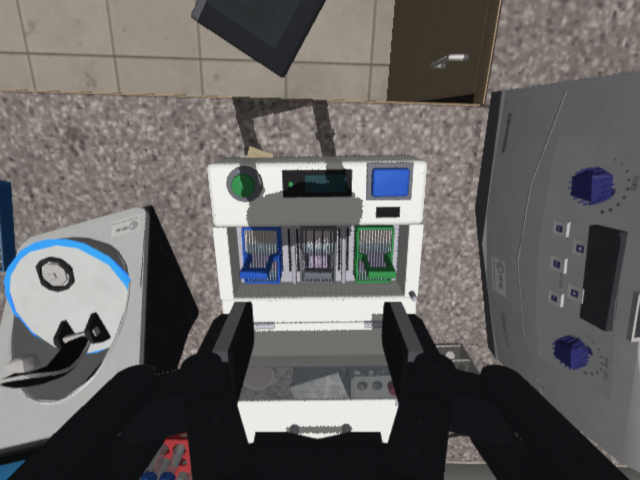

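All three racks stand in their bays: blue (262,255), grey (318,253) and green (376,253). Next I'll tip the hood forward from behind its bar.

```bash
python3 - <<'E'
from h import *
command_gripper(0.0,30)
b=bar(1.6)
r.reach(D(b[0]+.0,0,.40),QD);lin(D(b[0]+.028,0,.37),speed=.2)
print(lin(D(b[0]+.028,0,b[1]+.006),speed=.08,max_force=10))
for t in np.arange(1.6,.92,-.08):
    b=bar(t); f=lin(D(b[0]+.015,0,b[1]+.006),speed=.06,max_force=30);s=r.read_state()
    print(round(t,2),f,s["contact_force"],(s["eef_pos"][:2]-O)@ex-b[0])
    if f:break
p=s["eef_pos"];lin(p+[0,0,.12],speed=.2);r.hold(.5)
lin(D(-.1,.0,.40),QD,speed=.3);snap("wrist","w9");print(T())
E
```

```text
False
1.6 False [0.6648 0.4584 0.2997] 0.015166413564312364
1.52 False [-0.1087 -0.3591 -0.0628] 0.015198241528629891
1.44 False [0.8904 0.2092 0.402 ] 0.015099544601033493
1.36 False [ 0.0407  0.9757 -0.6928] 0.01513050017918137
1.28 False [-0.1523  0.5231 -0.2139] 0.015134171499639165
1.2 False [ 0.939  -0.1703 -0.1318] 0.015166321994295046
1.12 False [0.5977 0.7024 0.1202] 0.015149658238161237
1.04 False [ 0.3221 -0.9245  0.1267] 0.015202228322721702
0.96 False [ 1.2656 -0.0853 -0.3215] 0.015221749485289864
71.8
```

View pics/w9.png

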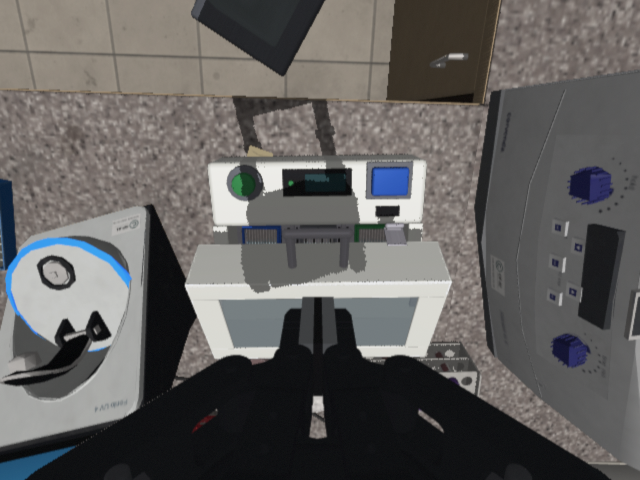

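The hood is ajar with its bar at (318,230) and the racks undisturbed. I'll press the bar down now.

```bash
python3 - <<'E'
from h import *
b=bar(.44);lin(D(b[0]-.002,0,b[1]+.06),QD,speed=.25)
for t in list(np.arange(.44,.02,-.06))+[.03,0.,-.015]:
    b=bar(t); f=lin(D(b[0]-.002,0,b[1]+.030),speed=.05,max_force=35);s=r.read_state()
    print(round(t,3),f,s["contact_force"],s["eef_pos"][2]-b[1])
    if f:break
p=s["eef_pos"];lin(p+[0,0,.10],speed=.15);r.hold(.5)
lin(D(-.1,.0,.40),QD,speed=.3);r.hold(.5);snap("wrist","w10")
b=bar(0);_,_,X,_,_=snap("wrist")
m=(np.abs((X[...,:2]-O)@ey)<.025)&(np.abs((X[...,:2]-O)@ex-b[0])<.012)
print("bar z",np.percentile(X[m][:,2],[50,80,95]),T())
E
```

```text
0.44 False [ 0.8618  0.1136 -0.9988] 0.03009780873751966
0.38 False [-0.7816  0.9505  3.0346] 0.02990319146693729
0.32 False [-1.4345  1.1468  1.8171] 0.02968058726757411
0.26 False [-0.1337  1.2891  1.9165] 0.02973655076757481
0.2 False [-1.3202  0.5271  1.1111] 0.029622995594222823
0.14 False [-1.0891  1.0012  0.5377] 0.02966784340396325
0.08 False [ 0.1618 -1.2892  1.2591] 0.02976172569452415
0.03 False [0.8781 0.5154 0.9028] 0.02968076150238977
0.0 False [0.0681 0.0443 4.2768] 0.02991637576950333
-0.015 False [-4.4761  3.9541 27.0358] 0.03222396715202963
bar z [0.4455 0.4601 0.4654] 79.2
```

View pics/w10.png

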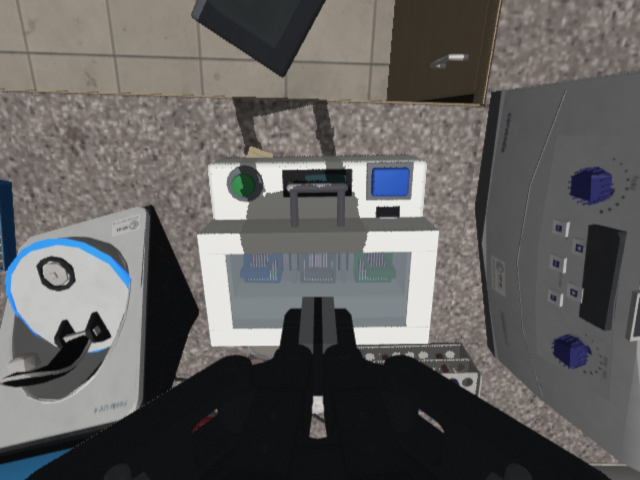

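The hood is shut, with its bar flush at (318,187) and the racks visible through the window. Last comes the start button.

```bash
python3 - <<'E'
from h import *
P=lambda z:np.array([.298,-.3297,z])
lin(P(.20),QD,speed=.25);lin(P(.125),speed=.1)
for i in range(20):
    z=.118-.002*i;f=lin(P(z),speed=.02,max_force=15);F=r.read_state()["contact_force"][2]
    print(round(z,3),f,round(r.read_state()["eef_pos"][2],4),F)
    if f or F>9:break
r.hold(.2);lin(P(.20),speed=.15);lin(D(-.1,0,.40),QD,speed=.3);r.hold(.5);snap("wrist","w11");print(T())
E
```

```text
0.118 False 0.1179 -0.3936572418325038
0.116 False 0.1159 -0.0873179790028882
0.114 False 0.1141 1.2560208502374663
0.112 False 0.1121 4.012823703822771
0.11 False 0.1101 3.5637862146170556
0.108 False 0.1089 13.723687570694356
85.2
```

View pics/w11.png

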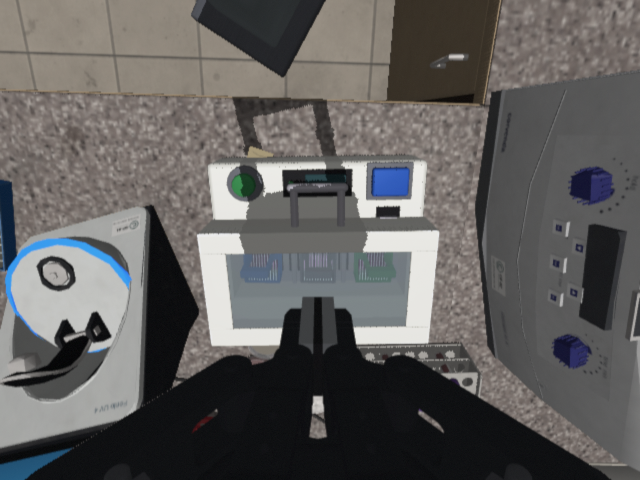

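The hood is still shut, and the button went about 6 mm to its stop and sprang back. I'll hand the job in.

```bash
python3 -c "
from workcell import r
print(r.finish_job())"
```

```text
the job is handed in; nothing more can be done
None
```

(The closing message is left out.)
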